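Interlace the keeper comb with a tilted instrument rest and close its bail

TASK

Fit the loose keeper comb onto the sloping instrument rest: slide its four fins down into the four gaps between the rest's five fins until its back plate lies fully home on the fin tops. Then swing the wire bail over the comb until it is closed, and do not knock over the jar or the bottle.

Things in the scene. Friction and masses are not known exactly. Their poses are not given: they have to be found in the camera images.
- comb: Loose grey keeper comb, 60 x 84 x 64 mm (x, y, z), 120 g, standing on its fins. Origin: centre of its underside, at fin-tip level; z up, y across the fins. Four fins, 56 mm long in x, 6 mm thick in y, at y = -30, -10, 10, 30 mm, reach from z = 0 up to a back plate of 60 x 84 mm, z = 27 to 33 mm. The same after a half turn about z; either way round fits.
- comb_grip (a point): Point on the comb's grip rib, 56 mm above the fin tips (comb x = y = 0), axes as the comb's. The rib stands on the middle of the back plate: 22 mm along x, 12 mm thick along y, from z = 33 to 64 mm of the comb. Pinch it across its thickness, along y.
- cradle: Sloping deck of the fixed metal rest. Origin: middle of its upper face, 50 mm over the worktop. z is square to the deck and leans 30 degrees towards the low front, roughly to the robot; x runs up the slope, y level across the fins. Five fins, x = -33 to 33 mm, 5 mm thick, at y = -40, -20, 0, 20, 40 mm, with two notches each, rise to z = 45 mm; four 15 mm gaps. The comb goes down along -z.
- cradle_home (a point): Where the comb's origin lies when it is home: cradle x = y = 0, z = 18 mm, axes as the cradle's; the comb's axes are then parallel to them (or half turned about z). Play about 4 mm each way in x and y. End walls: inner faces at cradle x = -35 mm (50 mm high) and x = 37 mm (30 mm high). Two thin fixed instruments lie across the fins below this level and stick out sideways.
- bail (a joint): Angle of the wire bail in rad: 0 closed (lying down the slope, cross bar just above the comb's back plate), 2.0 to 2.4 at the start (standing open), stop at 2.5. U of 6 mm wire: arms at cradle y = +-56 mm, cross bar 81 mm from the axis. Friction (0.07 N m, about 1 N at the tab) keeps it where it is left. Closed fingers can push it shut from behind, then above, the tab.
- bail_axis (a point): Middle of the bail's hinge axis, which is parallel to the cradle's y: cradle x = 58 mm, y = 0, z = 56 mm, at the high end of the deck. Axes as the cradle's.
- bail_tab (a point): Middle of the flat thumb tab on the bail's cross bar: 26 mm long, 34 mm wide along y, 4 mm thick, its middle 96 mm from the axis. At bail angle q it lies at cradle x = 58 - 96 cos q, y = 0, z = 56 + 96 sin q (mm). Axes as the bail's: x from the tab towards the axis.
- jar: Small white jar with a teal lid, 34 mm wide, 47 mm high, standing loose beyond the comb. Origin at the centre of its underside.
- bottle: Slim white dropper bottle, 29 mm wide, 81 mm high, standing loose to the left of and beyond the rest. Origin at the centre of its underside.
Things that resemble listed ones, but are neither listed nor needed, are in the scene too. There is more than one size of the comb; the job needs the larger.

How it is judged (in metres and radians):
On the way, in this order (a step that is already met when the one before it is completed fails the run):
1. the comb is fully home between the rest's fins (z of comb in the frame of cradle between 0.01 and 0.0215 m and y of comb in the frame of cradle between -0.008 and 0.008 m and x of comb in the frame of cradle between -0.012 and 0.012 m and angle between the z axis of comb and the z axis of cradle, either way round below 0.08 rad), for 0.2 s.
2. the bail is closed over the comb (value of joint bail below 0.1 rad), for 0.2 s.
At the end, for the whole second after the job is handed in: The comb rests between the fins with its back plate home on the fin tops (within 3.5 mm of fully down, 8 mm across the fins, 12 mm along them, square to the deck within 0.08 rad), at rest, and the bail is closed over it (angle under 0.1 rad) (all of step 1 and value of joint bail below 0.1 rad and linear speed of comb below 0.02 m/s); the robot touches nothing.
It fails at once if the jar or the bottle is knocked over (angle between any of jar, bottle's own z axis and vertical above 0.6 rad).
It also fails if it takes over 64 s, if anything falls off the work surface, if the arm or the gripper's body presses on something with over 40 N, if the wrist force passes 120 N, or if a joint passes its speed limit or range.

ROBOT

A 6-joint arm with a two-finger parallel gripper is mounted at the origin on a cart in front of the work surface, level with it; the furniture and walls round the work are solid. World frame = base frame: x ahead of the robot, y to its left, z up, the work surface at z = 0. Lengths are in mm, angles in rad, forces in N, time in s.
With the tool pointing down it reaches from about 200 to 875 mm from the base axis. Payload 3.4 kg.
Tool frame: the origin (TCP) lies midway between the tips of the shut fingers; the grasp point (between the pads) lies 19 mm behind it; z points along the fingers, y is the line along which they close (so a half turn about z gives the same grasp; the last joint's range is limited). The gripper opens to 94 mm and grips with 3 to 60 N. Pads are 16 mm wide; open, the fingers measure 119 mm over their backs; the gripper's body (75 mm by 177 mm) begins 78 mm behind the grasp point.
Start: joints at [1.147, 0.276, 1.505, -0, 1.361, -0.121], TCP at [171.479, 548.872, 205.493] pointing down, gripper open.
Joint ranges: [-2.89, 2.89], [-0.75, 2.08], [0.22, 2.7], [-1.18, 4.32], [0.11, 2.71], [-2.7, 2.7]. Speed limits (rad/s): [2.57, 2.57, 3.14, 3.14, 3.14, 3.14].

INTERFACE

Orientations are given as a unit quaternion [w, x, y, z].
In Python, from cell import reach, line_to, move_joints, open_jaws, grab, sleep, solve_ik, snapshot, calibration, PlanningError, job_done, look_for, cut_out, mark_of, current_clock, current_joints, current_dq, current_joint_torque, current_ee_pos, current_eef_rot, current_ft_force, current_moment, current_gripper_width, current_grip_force gives the robot as it stands. Calls block until the motion is done:
- reach(position, orientation): joint-space move of the TCP to a pose.
- line_to(position, rot=None, rate=150, force_limit=None): straight line of the TCP; rot=None keeps the orientation; rate is the mean speed in mm/s. With force_limit (N) it stops when the force on the tool has changed by that much, and returns True; else False.
- move_joints(angles): joint-space move.
- open_jaws() and grab(grasp_force=None): open the fingers fully, or close them until they stop; grasp_force is the grip in N (None keeps the last).
- sleep(seconds).
- solve_ik(position, orientation): joint angles nearest the present ones, or None.
- snapshot(name): name is "scene" or "top"; returns the picture (480x640x3 uint8, blue, green, red); there is no depth.
- calibration(name): a dict with "fx", "fy", "cx", "cy" (pixels), "dist_coeffs" ([k1, k2, p1, p2, k3] as OpenCV has them; the pictures are not rectified), "rvec" (rotation vector, rad) and "tvec" (3), from world to camera coordinates, as OpenCV has them. Camera axes: x right, y down, z forward; pixel columns grow to the right and rows downward; lengths in mm; the calibration is good to about 2 mm. A picture is of the moment at which its call begins. calibration takes no time and is no camera call.
A pose or a line that the arm cannot do raises PlanningError and nothing moves.
- job_done(): hands the job in; it is judged then, once.
Trained networks look in the newest picture that a camera, given by its name, has taken for a name from the list of things; names that differ only in an ending like _2 or _b are one class to them, and where a whole thing is asked for, a point or a joint stands for the part that bears it (a point fixed in the world has none). Each returns a list of dicts, best first, with "confidence" (0 to 1); they miss things now and then, are a little off and sometimes report something else, mostly with a low value. They report only what shows in the picture. A call takes as long as a camera call. They do not tell look-alikes from the thing itself.
- look_for(camera, label): "at" ([x, y, z] in mm, in world coordinates, good to about 4 mm: the middle of the surface that is visible of it).
- cut_out(camera, label): "mask" (480x640 bool, what is visible of it).
- mark_of(camera, label): "at" ([x, y, z] in mm, in world coordinates, good to about 4 mm: a listed point, or the origin of a listed thing).
Readings, each from a call of its own:
- current_clock(): time.
- current_joints(): joint angles.
- current_dq(): joint speeds.
- current_joint_torque(): joint torques, N m.
- current_ee_pos(): TCP position.
- current_eef_rot(): TCP orientation.
- current_ft_force(): force on the tool from outside, world axes, zero at the start.
- current_moment(): the same for the moment, N m.
- current_gripper_width(): finger opening in mm.
- current_grip_force(): force on a finger pad.
Only numpy, scipy, OpenCV 4.12 (cv2) and the standard library are available. Lean on these libraries where they do the work, as an engineer would, in place of code of your own. Each camera call takes 0.05 s, during which the arm holds its last target. There are 200 camera calls.

## Working session

There is one attempt and no reset: what is moved stays moved. The work goes in short steps, each a Python script; the robot and the scene stay as the last script left them, time stands still between calls to the robot, and variables do not carry over. Pictures are saved under pics/ and viewed, at most 10 in all, crops included, and the job is handed in when it is done.

```bash
mkdir -p pics; ls
python3 - <<'E'
from cell import *
import cv2,numpy as np
for c in("scene","top"):
    im=snapshot(c); cv2.imwrite(f"pics/{c}0.png",im)
    k=calibration(c); R=cv2.Rodrigues(np.array(k["rvec"],float))[0]; print(c,k["fx"],k["cx"],k["cy"],"cam at",-R.T@np.array(k["tvec"],float).ravel(), k["dist_coeffs"])
    for l in("comb","comb_grip","cradle","cradle_home","bail_axis","bail_tab","jar","bottle"):
        print(l,[(np.round(d["at"]).tolist(),round(d["confidence"],2)) for d in mark_of(c,l)])
print(current_clock())
E
```

```text
pics
scene 459.868285920794 319.799292831785 239.36445718806957 cam at [ 124.21572911 -807.24986252  780.92748708] [-0.0085475  0.         0.         0.         0.       ]
comb [([450.0, -304.0, -0.0], 0.91), ([470.0, -189.0, 1.0], 0.55)]
comb_grip [([448.0, -304.0, 38.0], 0.84), ([472.0, -192.0, 59.0], 0.72)]
cradle [([531.0, 313.0, 52.0], 0.56)]
cradle_home [([524.0, 314.0, 68.0], 0.62)]
bail_axis [([556.0, 308.0, 124.0], 0.61)]
bail_tab [([549.0, 306.0, 221.0], 0.66)]
jar [([600.0, -209.0, 3.0], 0.59)]
bottle []
top 609.6117911851481 326.06018354062866 249.05240064713658 cam at [ 270.81261734   56.44207283 1683.03986322] [0.0531758 0.        0.        0.        0.       ]
comb [([471.0, -187.0, 4.0], 0.65), ([448.0, -305.0, -0.0], 0.65)]
comb_grip [([468.0, -194.0, 55.0], 0.93), ([450.0, -300.0, 41.0], 0.86)]
cradle [([533.0, 310.0, 52.0], 0.87), ([521.0, 311.0, 67.0], 0.38)]
cradle_home [([518.0, 309.0, 65.0], 0.79)]
bail_axis [([551.0, 313.0, 133.0], 0.77)]
bail_tab [([549.0, 307.0, 223.0], 0.54)]
jar [([600.0, -209.0, -1.0], 0.67)]
bottle [([624.0, 426.0, 3.0], 0.67)]
0.9
```

Run:
```python
import cv2,numpy as np
from cell import calibration
def px(c,p):
    k=calibration(c);K=np.array([[k["fx"],0,k["cx"]],[0,k["fy"],k["cy"]],[0,0,1]])
    return cv2.projectPoints(np.array([p],float),np.array(k["rvec"],float),np.array(k["tvec"],float),K,np.array(k["dist_coeffs"]))[0].ravel()
rows=[]
for c in("top","scene"):
    im=cv2.imread(f"pics/{c}0.png");r=[]
    for p in((470,-190,40),(533,311,80)):
        u,v=px(c,p).astype(int);h=50 if c=="top" else 70
        u=max(u,h);v=max(v,h)
        print(c,p,u,v); r.append(cv2.resize(im[v-h:v+h,u-h:u+h],(400,300) if 0 else (300,300),interpolation=cv2.INTER_CUBIC))
    rows.append(np.hstack(r))
cv2.imwrite("pics/crops.png",np.vstack(rows))
```

```text
top (470, -190, 40) 417 282
top (533, 311, 80) 230 260
scene (470, -190, 40) 329 324
scene (533, 311, 80) 271 196
```

View pics/scene0.png

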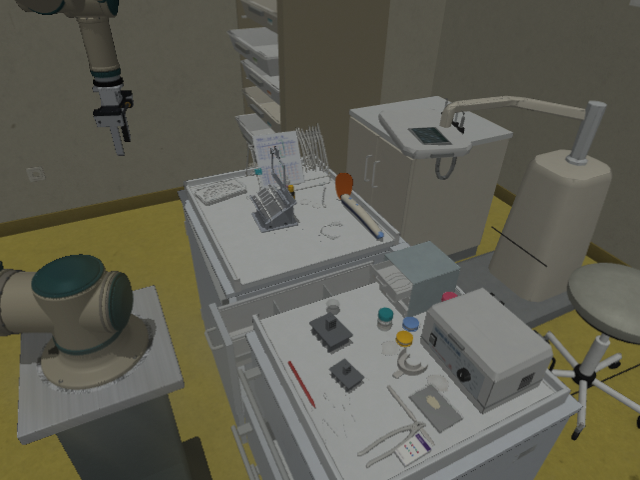

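View pics/crops.png

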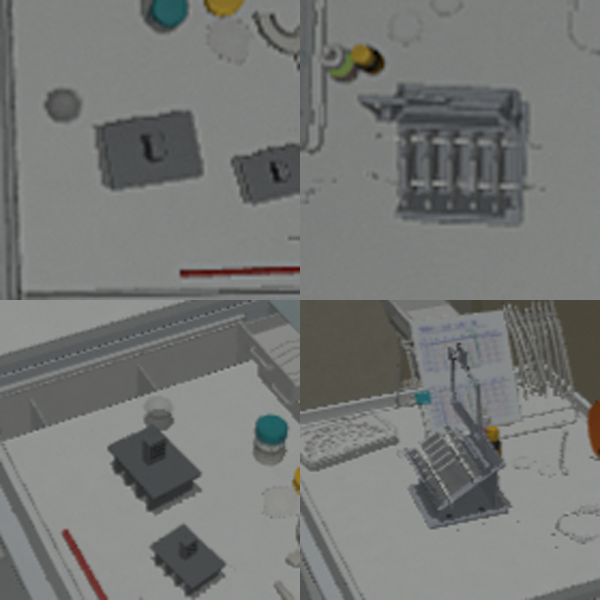

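```bash
cat > h.py <<'E'
import cv2,numpy as np
from cell import *
from scipy.spatial.transform import Rotation as Ro
def cal(c):
    k=calibration(c);return (np.array([[k["fx"],0,k["cx"]],[0,k["fy"],k["cy"]],[0,0,1]]),np.array(k["dist_coeffs"]),np.array(k["rvec"],float),np.array(k["tvec"],float))
def px(c,p):
    K,d,r,t=cal(c);return cv2.projectPoints(np.array(p,float).reshape(-1,3),r,t,K,d)[0].reshape(-1,2)
def ray(c,uv,z):
    K,d,r,t=cal(c);n=cv2.undistortPoints(np.array(uv,float).reshape(-1,1,2),K,d).reshape(-1,2)
    R=cv2.Rodrigues(r)[0];o=-R.T@t.ravel();D=np.c_[n,np.ones(len(n))]@R
    return o+D*((z-o[2])/D[:,2])[:,None]
def cradleR(yaw): return (Ro.from_euler('z',yaw)*Ro.from_euler('y',-30,degrees=True)).as_matrix()
def W(o,yaw,p): return np.array(o)+np.array(p,float).reshape(-1,3)@cradleR(yaw).T
def quat(R): return Ro.from_matrix(R).as_quat(scalar_first=True)
E
python3 - <<'E'
from h import *
# comb yaw
for c in("top","scene"):
    for _ in range(2):
        snapshot(c)
        for m in cut_out(c,"comb"):
            ct=max(cv2.findContours(m["mask"].astype(np.uint8),0,2)[0],key=cv2.contourArea).reshape(-1,2)
            w=ray(c,ct,33 if c=="top" else 33)[:,:2].astype(np.float32); print(c,round(m["confidence"],2),cv2.minAreaRect(w))
        for l in("comb_grip","cradle","cradle_home","bail_axis","bail_tab"):
            print(l,[np.round(d["at"],1).tolist() for d in mark_of(c,l)])
o=(533,311,50);yaw=0
out=[]
for c in("top","scene"):
    im=cv2.imread(f"pics/{c}0.png");u,v=px(c,(533,311,90))[0].astype(int);h=45 if c=="top" else 60;s=400/(2*h)
    cr=cv2.resize(im[v-h:v+h,u-h:u+h],(400,400),interpolation=cv2.INTER_CUBIC);raw=cr.copy()
    for y in(-40,-20,0,20,40):
        q=(px(c,W(o,yaw,[[-33,y-2.5,45],[33,y-2.5,45],[33,y+2.5,45],[-33,y+2.5,45]]))-(u-h,v-h)+.5)*s
        cv2.polylines(cr,[q.astype(int)],True,(0,0,255),1)
    out.append(np.hstack([raw,cr]) if c=="top" else cr)
cv2.imwrite("pics/ov_top.png",out[0]);
E
```

```text
top 0.71 ((470.9559020996094, -191.2448272705078), (60.25352478027344, 83.84330749511719), 8.799976348876953)
top 0.65 ((448.2471008300781, -303.5221252441406), (43.06296920776367, 59.60406494140625), 12.950176239013672)
comb_grip [[447.3, -302.0, 42.7], [471.6, -192.3, 52.8], [552.8, 314.7, 129.4]]
cradle [[533.6, 307.3, 54.1]]
cradle_home [[522.0, 310.2, 63.5]]
bail_axis [[550.9, 312.9, 128.3]]
bail_tab [[520.9, 309.0, 68.8], [549.2, 307.3, 222.9]]
top 0.93 ((471.0313415527344, -191.86492919921875), (59.82371139526367, 83.13935089111328), 7.706021785736084)
top 0.71 ((447.1649475097656, -301.7740478515625), (40.43925476074219, 59.42152404785156), 12.949382781982422)
top 0.38 ((538.4757080078125, 330.3638916015625), (143.9703369140625, 124.73282623291016), 88.86810302734375)
comb_grip [[448.3, -301.7, 38.7], [601.6, -208.5, 0.9]]
cradle [[533.6, 309.4, 52.7], [551.1, 313.5, 127.3]]
cradle_home [[520.4, 309.1, 63.9]]
bail_axis [[551.0, 311.1, 129.0]]
bail_tab [[547.8, 307.3, 223.8]]
scene 0.81 ((439.88861083984375, -315.6654052734375), (50.987579345703125, 70.44710540771484), 10.990859985351562)
scene 0.73 ((464.8048400878906, -200.95733642578125), (69.13919067382812, 89.79270935058594), 8.971407890319824)
comb_grip [[475.5, -192.3, 59.0], [447.0, -301.6, 40.0]]
cradle [[531.0, 311.9, 50.6]]
cradle_home [[522.6, 310.7, 69.0], [599.9, -206.5, 0.5]]
bail_axis [[554.8, 305.7, 126.4]]
bail_tab [[552.2, 308.6, 220.5]]
scene 0.93 ((438.5770568847656, -316.018310546875), (50.797420501708984, 63.05834197998047), 11.56169605255127)
scene 0.77 ((464.7709045410156, -200.46502685546875), (69.23240661621094, 94.57809448242188), 6.568248748779297)
scene 0.2 ((687.0444946289062, 685.9760131835938), (87.43399810791016, 30.094234466552734), 68.74903869628906)
comb_grip [[447.8, -304.1, 42.0], [473.3, -187.8, 58.1]]
cradle []
cradle_home [[526.2, 313.3, 67.5]]
bail_axis [[557.4, 307.0, 125.0]]
bail_tab [[552.7, 309.8, 222.4]]
```

View pics/ov_top.png

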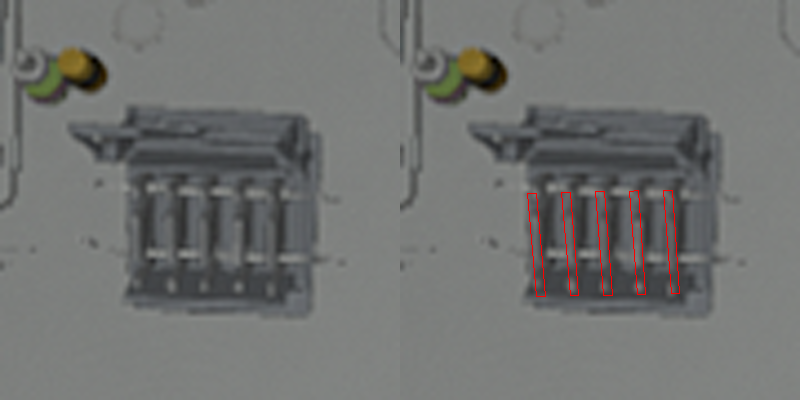

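View pics/top0.png

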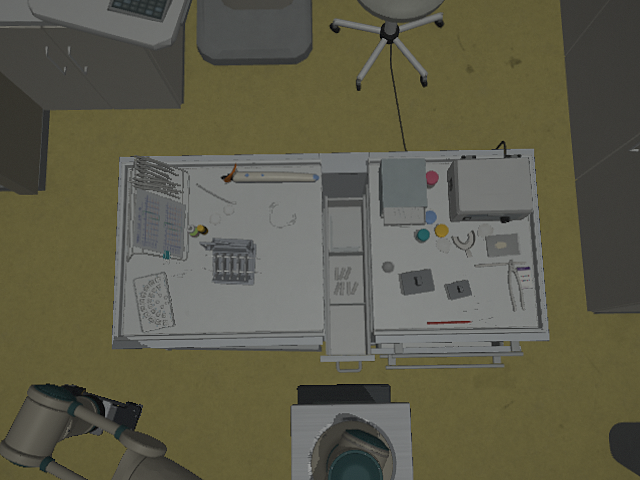

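```bash
cat > ov.py <<'E'
from h import *
import sys
ox,oy,yaw=map(float,sys.argv[1:4]);o=(ox,oy,50)
out=[]
for c in("top","scene"):
    im=cv2.imread(f"pics/{c}0.png");u,v=px(c,(525,311,85))[0].astype(int);h=25 if c=="top" else 30;s=400/(2*h)
    cr=cv2.resize(im[v-h:v+h,u-h:u+h],(400,400),interpolation=cv2.INTER_CUBIC)
    cr=np.clip((cr.astype(float)-30)*1.5,0,255).astype(np.uint8)
    for y in(-40,-20,0,20,40):
        q=(px(c,W(o,yaw,[[-33,y-2.5,45],[33,y-2.5,45],[33,y+2.5,45],[-33,y+2.5,45]]))-(u-h,v-h)+.5)*s
        cv2.polylines(cr,[q.astype(int)],True,(0,0,255),1)
    out.append(cr)
cv2.imwrite("pics/"+sys.argv[4],np.hstack(out))
E
python3 ov.py 533 310 0.08 ov1.png
```

```text
(no output)
```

View pics/ov1.png

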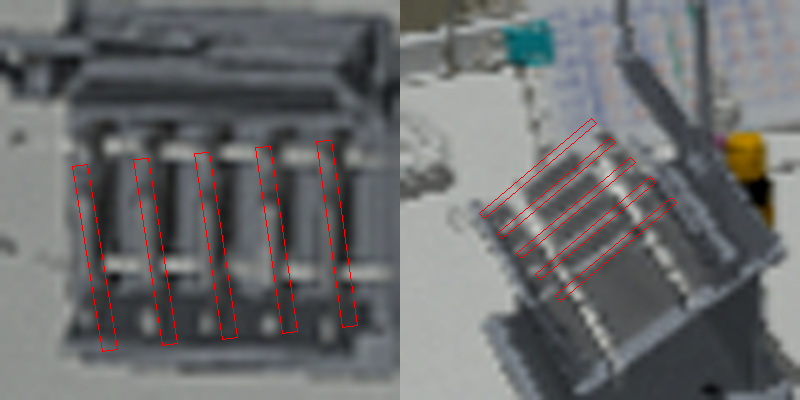

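```bash
python3 ov.py 533 310 -0.09 ov2.png
```

```text
(no output)
```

View pics/ov2.png

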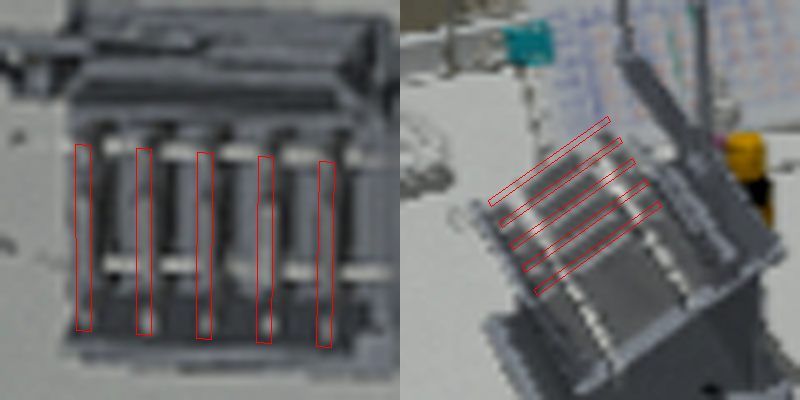

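```bash
cat >> h.py <<'E'
CO=np.array([534,310,50.]);CY=-0.085
def toolR(zdir,ydir):
    z=np.array(zdir,float);y=np.array(ydir,float);return np.c_[np.cross(y,z),y,z]
def combR(s,yaw=0.145): return toolR((0,0,-1),(-s*np.sin(yaw),s*np.cos(yaw),0))
def insR(s):
    C=cradleR(CY);return toolR(-C[:,2],s*C[:,1])
def insP(x,y,z): return W(CO,CY,(x,y,z+37))[0]
GP=np.array([471,-191.7,37.])
E
python3 - <<'E'
from h import *
print(Ro.from_quat(current_eef_rot(),scalar_first=True).as_matrix().round(2))
for s in(1,-1):
    print(s)
    for p,R in((GP,combR(s)),(GP+[0,0,220],combR(s)),(insP(1,0,100),insR(s)),(insP(1,0,18),insR(s))):
        j=solve_ik(p,quat(R)); print(None if j is None else np.round(j,2))
E
```

```text
[[-0.95  0.3   0.  ]
 [ 0.3   0.95  0.  ]
 [ 0.    0.   -1.  ]]
1
[-0.52  0.33  1.89 -0.    0.92 -2.24]
[-0.52  0.15  1.55 -0.    1.45 -2.24]
[ 0.72  0.13  1.94 -0.54  0.77 -0.43]
[ 0.66  0.25  1.99 -0.65  0.59 -0.34]
-1
[-0.52  0.33  1.89 -0.    0.92  0.9 ]
[-0.52  0.15  1.55 -0.    1.45  0.9 ]
None
None
```

Run:
```python
from h import *
q=quat(combR(1))
reach((200,300,330),current_eef_rot())
reach(GP+[0,0,150],q)
line_to(GP+[0,0,60],rate=200)
print(line_to(GP,rate=80,force_limit=8),current_ee_pos(),current_ft_force())
grab(30); print(current_gripper_width(),current_grip_force())
line_to(GP+[0,0,200],rate=200)
print(current_gripper_width(),current_ft_force(),current_clock())
```

```text
False [ 471.43563521 -191.97431082   37.40566402] [0.13373734 0.69517052 0.13275896]
11.936953139691868 30.000080466270447
11.58707264730761 [-0.22009508  0.58257016 -0.5589869 ] 9.3417
```

Run:
```python
from h import *
reach((420,60,330),quat(combR(1,0)))
reach(insP(1,0,110),quat(insR(1)))
line_to(insP(1,0,62),rate=80)
print(current_clock(),current_gripper_width(),current_ft_force(),current_ee_pos()-insP(1,0,62))
im=[]
for c in("top","scene"):
    a=snapshot(c)
    print([np.round(d["at"],1).tolist() for d in mark_of(c,"comb")],"expect",W(CO,CY,(1,0,62)))
    u,v=px(c,(515,310,115))[0].astype(int);h=45
    cr=cv2.resize(a[v-h:v+h,u-h:u+h],(400,400),interpolation=cv2.INTER_CUBIC);im.append(np.clip((cr.astype(float)-30)*1.5,0,255).astype(np.uint8))
cv2.imwrite("pics/pre.png",np.hstack(im))
```

```text
12.3083 11.78880945205189 [ 0.77245599 -0.5380866  -1.06793874] [ 0.23667283 -0.05118233  0.16246455]
[[506.6, 315.8, 105.2], [447.2, -299.7, 0.7]] expect [[503.97481886 312.55830462 104.19357503]]
[[502.5, 310.9, 107.3], [450.1, -302.6, -0.2]] expect [[503.97481886 312.55830462 104.19357503]]
```

View pics/pre.png

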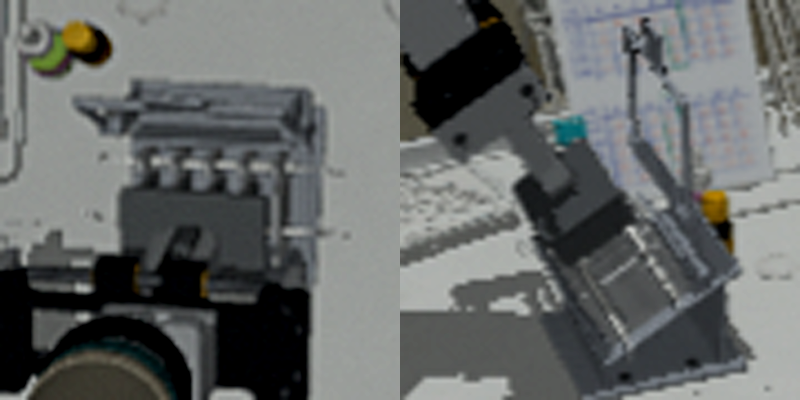

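Run:
```python
from h import *
C=cradleR(CY)
st=line_to(insP(1,0,14),rate=45,force_limit=10)
p=(current_ee_pos()-CO)@C
print(st,"cradle tcp-37:",p-[0,0,37],"F cradle",np.array(current_ft_force())@C,current_moment(),current_clock(),current_gripper_width())
```

```text
True cradle tcp-37: [ 0.66212168 -0.37615811 19.28772957] F cradle [ 0.31008857 -0.84005329  3.29717694] [0.13080035 0.14196395 0.01277925] 13.3833 12.033995676840265
```

Run:
```python
from h import *
C=cradleR(CY)
st=line_to(insP(1,0,15),rate=20,force_limit=15)
p=(current_ee_pos()-CO)@C; print(st,p-[0,0,37],np.array(current_ft_force())@C)
open_jaws()
line_to(insP(1,0,110),rate=150)
print(current_clock(),current_ft_force())
reach((420,160,330),quat(combR(1,0)))
im=[]
for c in("top","scene"):
    a=snapshot(c)
    for l in("comb","bail_tab","bail_axis","bottle"): print(c,l,[np.round(d["at"],1).tolist() for d in mark_of(c,l)])
    m=cut_out(c,"comb")
    print("home expect",W(CO,CY,(0,0,18)))
    u,v=px(c,(535,310,115))[0].astype(int);h=45
    cr=cv2.resize(a[v-h:v+h,u-h:u+h],(400,400),interpolation=cv2.INTER_CUBIC);im.append(np.clip((cr.astype(float)-30)*1.5,0,255).astype(np.uint8))
cv2.imwrite("pics/post.png",np.hstack(im))
```

```text
True [ 0.7905446  -0.37995799 19.07976186] [0.42373032 0.19213125 5.11581678]
15.6583 [ 0.30774179 -0.09078665 -0.41815575]
top comb [[526.2, 312.0, 65.2], [446.5, -304.0, 2.9]]
top bail_tab [[547.1, 306.7, 224.6]]
top bail_axis [[550.4, 312.0, 129.3]]
top bottle [[624.9, 426.8, -0.1]]
home expect [[525.03249293 310.76407915  65.58845727]]
scene comb [[519.6, 308.6, 68.0], [449.6, -306.7, 2.8]]
scene bail_tab [[551.5, 307.9, 225.2]]
scene bail_axis [[624.0, 425.2, 0.6], [552.6, 305.3, 123.7]]
scene bottle [[623.6, 424.7, 1.8]]
home expect [[525.03249293 310.76407915  65.58845727]]
```

View pics/post.png

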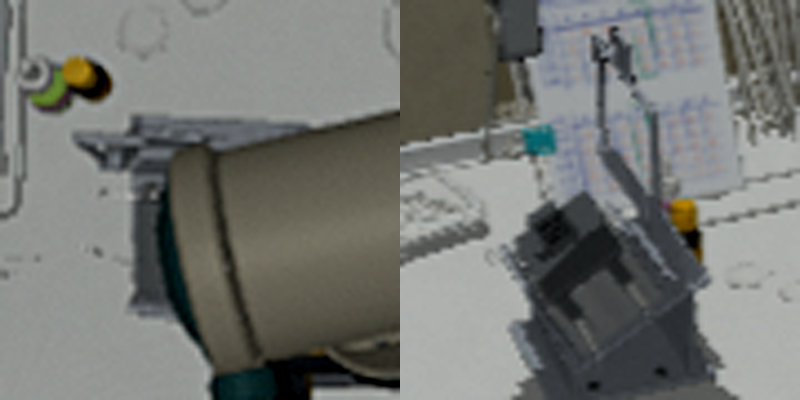

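```bash
cat > traj.py <<'E'
from h import *
C=cradleR(CY)
def pose(q,r,off=0.,tilt=0.,y=-1.):
    """TCP with the finger (16 mm deep) touching the tab's back at radius r, bail angle q; tilt 0 = tool down, 1 = square to deck"""
    n=np.array([np.sin(q),0,np.cos(q)])            # back-side normal, cradle axes
    a=np.deg2rad(30*(1-tilt)); up=np.array([np.sin(a),0,np.cos(a)]); e=np.array([np.cos(a),0,-np.sin(a)])
    s=np.clip(4*(n@e),-1,1)
    p=np.array([58-r*np.cos(q),y,56+r*np.sin(q)])+n*(2+off)+8*s*e
    return W(CO,CY,p)[0], quat(C@toolR(-up,(0,1,0)))
E
python3 - <<'E'
from traj import *
for uvs,uvt in(((298,130),(187,195)),((302,183),(187,258)),((255,135),(135,200)),((298,130),(187,258))):
    P=[]
    for c,uv in(("scene",uvs),("top",uvt)):
        K,d,r,t=cal(c);R=cv2.Rodrigues(r)[0];P.append((np.c_[R,t.reshape(3,1)],cv2.undistortPoints(np.array([[uv]],float),K,d).reshape(2,1)))
    X=cv2.triangulatePoints(P[0][0],P[1][0],P[0][1],P[1][1]).ravel();X=X[:3]/X[3];print(X.round(),px("scene",X),px("top",X))
for q,r,o,t in((2.06,92,70,0),(2.06,92,14,0),(1.5,93,0,.3),(1,95,0,.5),(.5,98,0,.8),(-.05,100,0,1)):
    p,Q=pose(q,r,o,t);j=solve_ik(p,Q);print(q,p.round(),None if j is None else np.round(j,2))
E
```

```text
[665. 395. 236.] [[300.40102131 129.51877252]] [[186.0338812  197.82669944]]
[616. 422.  41.] [[283.50878039 185.48795061]] [[192.06997193 233.80402068]]
[628. 552. 176.] [[270.88003913 131.23529839]] [[128.41852561 219.0219812 ]]
[579. 370. 254.] [[276.82952142 131.26186929]] [[193.9591928  230.40260912]]
2.06 [633. 301. 222.] [ 0.34  0.46  1.18 -0.    1.5  -1.14]
2.06 [577. 305. 220.] [ 0.38  0.39  1.3  -0.    1.45 -1.11]
1.5 [514. 311. 207.] [ 0.48  0.24  1.56 -0.09  1.21 -0.98]
1 [481. 314. 175.] [ 0.56  0.19  1.74 -0.19  1.01 -0.84]
0.5 [466. 315. 130.] [ 0.66  0.18  1.93 -0.41  0.76 -0.56]
-0.05 [470. 314.  74.] [ 0.71  0.26  2.07 -0.74  0.56 -0.18]
```

Run:
```python
from traj import *
grab(5)
p,Q=pose(2.06,92,14,0)
reach(p+[0,0,100],Q)
print("down hit",line_to(p,rate=100,force_limit=6))
N=14
for i in range(N+1):
    f=i/N; q=2.06+(-0.04-2.06)*f
    p,Q=pose(q,92+8*f,0,f)
    hit=line_to(p,Q,rate=70,force_limit=12)
    print(round(q,2),hit,(np.array(current_ft_force())@C).round(1))
    if hit: break
print(current_clock(),current_ee_pos(),p)
```

```text
down hit False
2.06 False [0.2 0.1 0.2]
1.91 False [-0.2 -0.7  0.1]
1.76 False [0.1 0.3 0.3]
1.61 False [ 1.2 -0.1  0.1]
1.46 False [-0.7  0.6  0.6]
1.31 False [-0.3 -0.8  0.3]
1.16 False [0.1 0.8 0.5]
1.01 False [-0.6  0.3 -0.4]
0.86 False [ 0.6  0.5 -0. ]
0.71 False [0.3 0.6 0.2]
0.56 False [ 0.1  0.4 -0. ]
0.41 False [-0.2 -0.8 -0.2]
0.26 False [-0.7 -1.4 -0.4]
0.11 False [-0.1  0.1 -1. ]
-0.04 True [ 1.4 -1.6 10.2]
25.8 [472.06043872 316.50930548  82.67631618] [469.66689169 314.47789849  75.12508602]
```

Run:
```python
from traj import *
p,Q=pose(-.06,100,0,1)
print(line_to(p,Q,rate=30,force_limit=15),(current_ee_pos()-p)@C,(np.array(current_ft_force())@C).round(1))
p=current_ee_pos()+100*C[:,2]; line_to(p,Q,rate=120)
reach((200,300,330),quat(combR(1,0)))
im=[]
for c in("top","scene"):
    a=snapshot(c)
    for l in("comb","bail_tab","bail_axis"): print(c,l,[np.round(d["at"],1).tolist() for d in mark_of(c,l)])
    u,v=px(c,(515,310,85))[0].astype(int);h=35
    cr=cv2.resize(a[v-h:v+h,u-h:u+h],(400,400),interpolation=cv2.INTER_CUBIC);im.append(np.clip((cr.astype(float)-30)*1.5,0,255).astype(np.uint8))
print("tab exp",[W(CO,CY,(58-96*np.cos(q),0,56+96*np.sin(q))).round(1) for q in(0,.1)],"home",W(CO,CY,(0,0,18)),current_clock())
cv2.imwrite("pics/end.png",np.hstack(im))
```

```text
True [6.32342635 2.26444683 7.38303101] [-0.9 -1.9 12.6]
top comb [[445.2, -301.3, 3.9]]
top bail_tab [[467.4, 314.9, 78.8]]
top bail_axis [[550.8, 310.3, 127.9]]
scene comb [[450.9, -301.2, -0.0], [520.0, 309.0, 66.0]]
scene bail_tab [[469.6, 313.4, 78.5]]
scene bail_axis [[557.0, 309.5, 125.3]]
tab exp [array([[473.3, 315.2,  79.5]]), array([[469. , 315.5,  88. ]])] home [[525.03249293 310.76407915  65.58845727]] 28.4583
```

View pics/end.png

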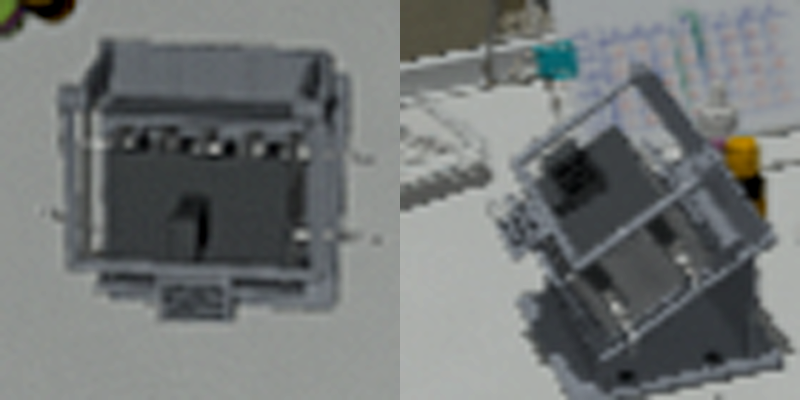

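```bash
python3 -c "
from cell import *
print(job_done())"
```

```text
the job is handed in; nothing more can be done
None
```

The larger comb is seated between the rest's fins, the bail is closed over it, the jar and bottle were not touched by any move, and the job is handed in (about 28 s on the clock); the judge's verdict was not shown.

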